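Unlock the long chest: keeper first, then bolt

TASK

Two plywood chests stand on the bench, each with a sliding bolt on top that is held shut by a pivoted keeper arm. Unlock the longer chest so that its lid can be lifted: first swing its keeper aside by its knob, a quarter turn as far as it goes, then draw its bolt fully back by its knob, towards the keeper's pivot. Leave the shorter chest locked, and let go when done.

Things in the scene. Friction and masses are not known exactly. Their poses are not given: they have to be found in the camera images.
- long_keeper_knob (a point): Centre of the keeper knob on the long chest: upright dark steel cylinder, 16 mm diameter, top 15 mm above this point, on the tail of a flat dark arm 14 mm wide whose top lies 20 mm below the point. Axes turn with the arm: z up, y along the arm from pivot to knob. The vertical pivot is 45 mm away along -y; the knob circles it clockwise seen from above, at first to +x.
- long_bolt_knob (a point): Centre of the bolt knob on the long chest: upright bright steel cylinder, 16 mm diameter, top 15 mm above this point, on a carriage 22 x 16 mm whose top lies 17 mm below the point. Axes: z up; y is the way the bolt is drawn back (50 mm), towards the keeper's pivot, 70 mm off when locked. With the keeper shut it moves only 2 mm.
- long_keeper (a joint): Keeper of the long chest (plywood, 180 x 320 x 70 mm, fixed to the bench, hardware along the middle of its top): 0 shut, its nose in line with the bolt and blocking it; grows clockwise seen from above to a stop at 1.65 rad (open). Takes about 1.5 N at the knob; stays where it is left.
- long_bolt (a joint): Travel of the long chest's bolt: 0 locked, 0.05 m fully drawn back (stop). Sliding it takes about 2 to 3 N; it stays where it is left.
- short_keeper (a joint): Angle of the keeper on the other, shorter chest (150 x 220 x 70 mm, the same hardware): 0 shut; leave it shut.

How it is judged:
On the way:
1. the long chest's keeper is swung open by at least 1.2 rad while its bolt is still locked (value of joint long_keeper above 1.2 rad and value of joint long_bolt below 0.01 m), for 0.2 s.
At the end, for the whole second after the job is handed in: The long chest's keeper stands open by at least 1.2 rad, its bolt is drawn back by at least 38 of its 50 mm and is at rest, and the short chest's keeper is still shut (under 0.3 rad) (value of joint long_keeper above 1.2 rad and value of joint long_bolt above 0.038 m and velocity of joint long_bolt below 0.01 m/s and value of joint short_keeper below 0.3 rad); the robot touches nothing.
It fails at once if the short chest's keeper is swung open (0.3 rad or more) (value of joint short_keeper above 0.3 rad).
It also fails if it takes over 48 s, if anything falls off the work surface, if the arm or the gripper's body presses on something with over 40 N, if the wrist force passes 120 N, or if a joint passes its speed limit or range.

ROBOT

A 6-joint arm with a two-finger parallel gripper is mounted at the origin on a cart in front of the work surface, level with it; the furniture and walls round the work are solid. World frame = base frame: x ahead of the robot, y to its left, z up, the work surface at z = 0. Lengths are in m, angles in rad, forces in N, time in s.
With the tool pointing down it reaches from about 0.375 to 0.975 m from the base axis. Payload 3.8 kg.
Tool frame: the origin (TCP) lies at the very end of the fingers, on their centre line; the grasp point (between the pads) lies 19 mm behind it; z points along the fingers, y is the line along which they close (so a half turn about z gives the same grasp; the last joint's range is limited). The gripper opens to 85 mm and grips with 20 to 120 N. Pads are 22 mm wide; open, the fingers measure 114 mm over their backs; the gripper's body (76 mm by 85 mm) begins 54 mm behind the grasp point. The pads swing forward as they close: fully open they stand 13 mm farther back than shut.
Start: joints at [-1.255, 0.264, 1.604, -0, 1.274, -0.037], TCP at [0.233, -0.633, 0.194] pointing down, gripper open.
Joint ranges: [-2.63, 2.63], [-0.94, 2.18], [0.31, 2.57], [-1.31, 4.45], [0, 2.66], [-2.55, 2.55]. Speed limits (rad/s): [2.57, 2.57, 3.14, 3.14, 3.14, 3.14].

INTERFACE

Orientations are given as [roll, pitch, yaw] about the fixed x, y, z axes, in that order (R = Rz(yaw) Ry(pitch) Rx(roll)).
In Python, from cell import r, cams, job_done gives the robot as it stands. The module is installed in compiled form; this text tells all that it offers.
- The arm moves only by the shell command python3 -m jog 'ROWS' [OPENING] [FORCE]. ROWS is JSON, a list of rows, each a list of 6 numbers: the shift along the tool's x, y, z each as a share of 20 cm, from -1 to 1, then the turn, a rotation vector about the tool's x, y, z each as a share of 45 degrees, from -1 to 1. In form: [[x, y, z, ax, ay, az], ...]. A call has 1 to 12 rows; each row is the pose to reach, as a shift and turn from the pose commanded when the call began, along the tool's axes at that moment; what a row does not reach only later rows make up. A row lasts 1/10 s, in which the tool goes at most 50 mm and 8.59 degrees, less where a joint would pass 70% of its speed; a pose out of reach is approached as far as the arm can. A call with a number of a shift or a turn outside -1 to 1 is refused whole. A call with a gripper value outside its range is refused whole. OPENING is the finger opening in mm, from 0 to 85.4, set as the call begins (- or left out, the last holds). The fingers move at their own pace and stop on an object; FORCE is the grip in N (left out, the last holds). Time passes only in rows, so rows that repeat a pose let the fingers close. It gives the time, the measured TCP pose, the force, the opening and the grip force at its end, in the units of the state.
- r.state(): the state, without advancing time (a new reading comes with each control period).
- cams.snapshot(name): name is "side" or "top"; returns a dict with "color" (420x560x3 uint8, red, green, blue), "intrinsics" (3x3 intrinsics, pixels), "view" (4x4, takes a point from world to camera coordinates). Camera axes: x right, y down, z forward; pixel columns grow to the right and rows downward; lengths in m; the calibration is good to about 2 mm. A picture is of the moment at which its call begins. There is no depth.
- job_done(): hands the job in; it is judged then, once.
The state is a dict: "t": time; "joint_pos": joint angles; "qvel": joint speeds; "tau": joint torques, N m; "eef_pos": TCP position; "orientation": TCP orientation; "ft_force": force on the tool from outside, world axes, zero at the start; "torque": the same for the moment, N m; "width": opening from 0.0 (shut) to 1.0 (fully open); "grasp_force": force on a finger pad.
Only numpy, scipy, OpenCV 4.12 (cv2) and the standard library are available. Lean on these libraries where they do the work, as an engineer would, in place of code of your own. Each camera call takes 0.05 s, during which the arm holds its last target. There are 200 camera calls.

## Working session

There is one attempt and no reset: what is moved stays moved. The work goes in short steps, Python scripts to look and compute and a shell command to move; the robot and the scene stay as the last step left them, time stands still between calls to the robot, and variables do not carry over. Pictures are saved under pics/ and viewed, at most 10 in all, crops included, and the job is handed in when it is done.

```bash
mkdir -p pics
python3 - <<'E'
from cell import r,cams
import cv2,numpy as np
for n in("top","side"):
    s=cams.snapshot(n);cv2.imwrite(f"pics/{n}0.png",cv2.resize(s["color"][:,:,::-1],(800,600),interpolation=cv2.INTER_CUBIC));print(n,s["intrinsics"].round(1).tolist(),np.linalg.inv(s["view"]).round(3).tolist())
st=r.state();print(st["t"],st["eef_pos"],st["orientation"])
E
```

```text
top [[444.1, 0.0, 282.1], [0.0, 444.1, 220.4], [0.0, 0.0, 1.0]] [[-0.013, -0.983, 0.183, 0.349], [-1.0, 0.011, -0.013, 0.096], [0.011, -0.183, -0.983, 1.005], [0.0, 0.0, 0.0, 1.0]]
side [[458.9, 0.0, 283.4], [0.0, 458.9, 213.9], [0.0, 0.0, 1.0]] [[0.318, 0.816, -0.482, 0.937], [0.948, -0.271, 0.166, -0.074], [0.004, -0.51, -0.86, 0.9], [0.0, 0.0, 0.0, 1.0]]
0.1 [ 0.23299555 -0.6327219   0.19325826] [-3.13954538e+00 -6.90886796e-05  3.52786241e-01]
```

View pics/top0.png

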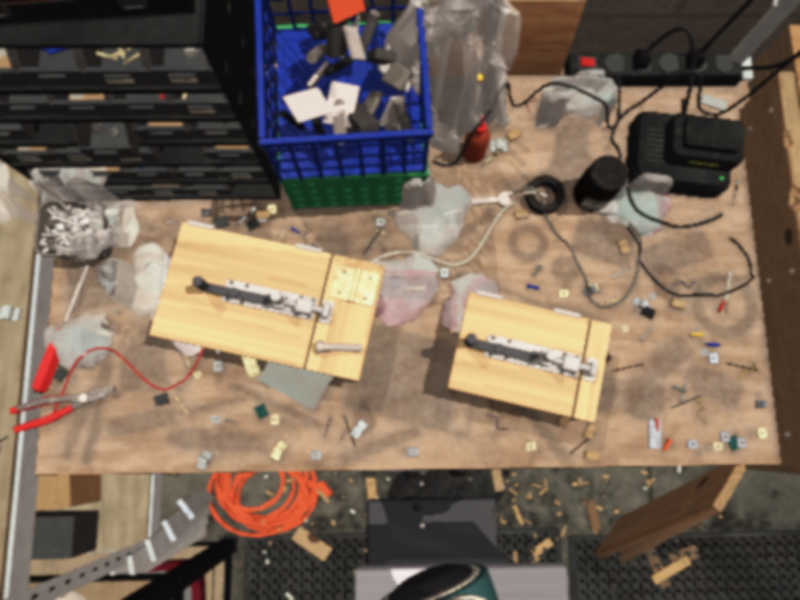

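View pics/side0.png

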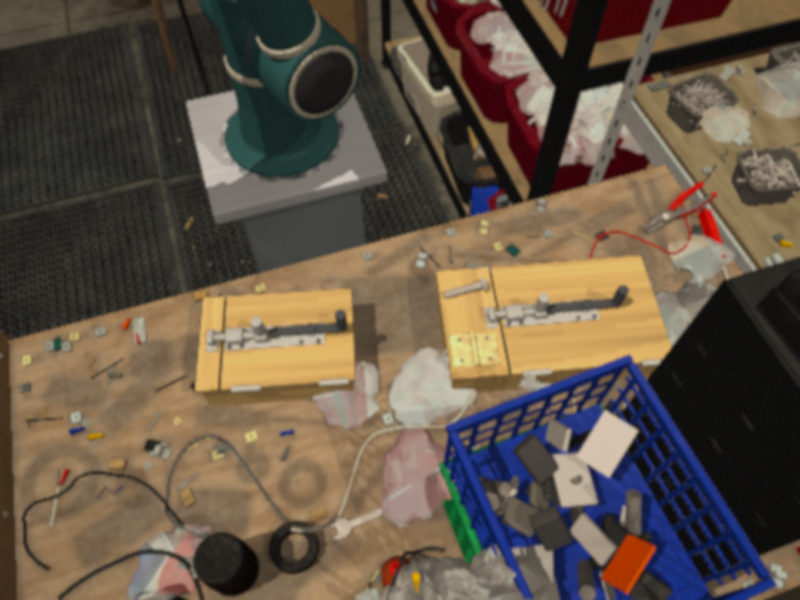

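The long chest is the left one in top view (knobs near (200,285) and (293,302) of 800x600) and the right one in the side view (knobs near (621,295), (543,303)). Next, enlarged crops.

Run:
```python
from cell import r,cams
import cv2,numpy as np
t=cams.snapshot("top")["color"];s=cams.snapshot("side")["color"]
a=cv2.resize(t[180:240,120:250],None,fx=6,fy=6,interpolation=cv2.INTER_CUBIC)[:, :780]
b=cv2.resize(s[185:235,325:455],None,fx=6,fy=6,interpolation=cv2.INTER_CUBIC)[:, :780]
b=b[:240]
cv2.imwrite("pics/c1.png",np.vstack([a,b])[:,:,::-1])
```

```text
(no output)
```

View pics/c1.png

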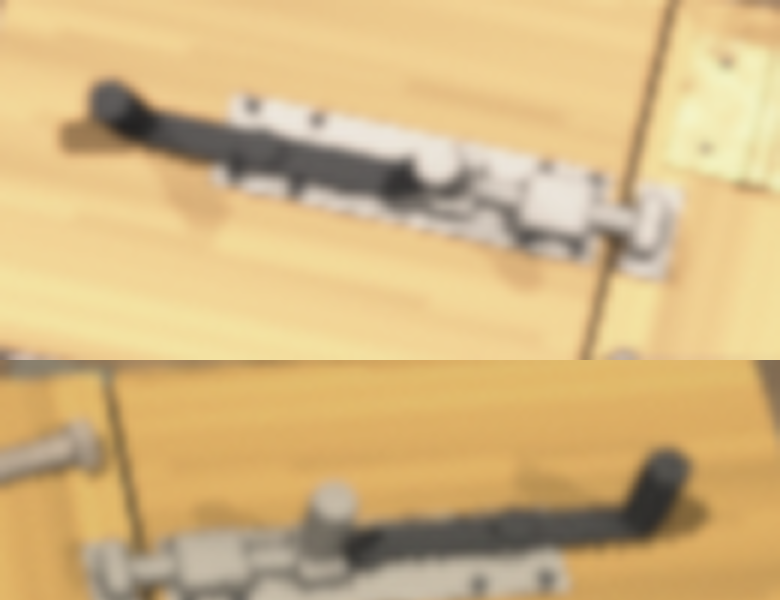

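The crop shows the keeper knob top at (109,99) in the top half and (670,467) in the lower half. The bolt knob top is at (438,162) and (334,496), and the keeper pivot boss is near (258,148).

```bash
cat > geo.py <<'E'
import numpy as np
from cell import cams
C={n:cams.snapshot(n) for n in("top","side")}
def ray(n,p):
    c=C[n];T=np.linalg.inv(c["view"]);d=T[:3,:3]@np.linalg.solve(c["intrinsics"],[*p,1]);return T[:3,3],d
def plane(n,p,z):
    o,d=ray(n,p);return o+d*(z-o[2])/d[2]
def tri(a,b):
    o,d=ray("top",a);q,e=ray("side",b)
    s=np.linalg.lstsq(np.c_[d,-e],q-o,rcond=None)[0];A=o+d*s[0];B=q+e*s[1];return (A+B)/2,np.linalg.norm(A-B)
E
python3 - <<'E'
from geo import *
t=lambda u,v:(119.6+u/6,179.6+v/6)
s=lambda u,v:(324.6+u/6,184.6+(v-360)/6)
k,e=tri(t(109,99),s(670,467));b,f=tri(t(438,162),s(334,496));print(k,e,b,f)
p,g=tri(t(258,148),s(515,523));print("pivot",p,g)
d=(k-b)[:2];L=np.hypot(*d);print("knob distance",L,"(115) dir",np.degrees(np.arctan2(d[1],d[0])))
# chest corners at z .07 from 800x600 view
for q in [(183,222),(383,266),(152,337),(360,381)]: print(plane("top",(q[0]*.7,q[1]*.7),.07 if q[1]<330 else .07))
E
```

```text
[0.56866287 0.37913127 0.11457961] 0.0002251475800368129 [0.54477555 0.26562636 0.11733725] 0.0005504697430808106
pivot [0.55779579 0.33535304 0.08375974] 0.0009954437529282882
knob distance 0.11599124833355896 (115) dir 78.11542654353485
[0.67164052 0.41880451 0.07      ]
[0.59892842 0.11246621 0.07      ]
[0.49368681 0.45562623 0.07      ]
[0.42490214 0.1474863  0.07      ]
```

The triangulation agrees with the given sizes: knob spacing is 116 mm (115 given), and the pivot is where the knobs put it. Now I'll travel at constant height.

```bash
J="python3 -m jog"
$J '[[0.3,-0.4,0,0,0,-0.12],[0.66,-0.83,0,0,0,-0.24],[0.66,-0.83,0,0,0,-0.24],[0.66,-0.83,0,0,0,-0.24],[0.66,-0.83,0,0,0,-0.24],[0.66,-0.83,0,0,0,-0.24]]' 45 30
python3 - <<'E'
from cell import r
s=r.state();print(s["eef_pos"],s["orientation"],s["joint_pos"],s["width"])
E
```

```text
t: 0.9
eef_pos: [0.3004, -0.4306, 0.1948]
orientation: [3.141, 0.0, 0.544]
ft_force: [-1.3, 0.1, -0.1]
width: 0.529
grasp_force: 0.0
[ 0.30035346 -0.43064389  0.19483409] [3.14081422e+00 6.34107771e-05 5.44039003e-01] [-1.00916874e+00 -2.18785290e-02  1.92182646e+00 -8.14867397e-05
  1.24086753e+00  1.76149257e-02] 0.5288682952499303
```

```bash
cat > go.py <<'E'
import sys,numpy as np
from cell import r
from scipy.spatial.transform import Rotation as R
def rel(*P):
    s=r.state();Q=R.from_euler("xyz",s["orientation"])
    print("at",s["eef_pos"].round(4),"yaw",np.degrees(s["orientation"][2]).round(1),"t",s["t"])
    for p in P: print((Q.inv().apply(np.array(p)-s["eef_pos"])/.2).round(3))
E
python3 -c "
from go import rel
rel((.5687,.3791,.19))"
```

```text
at [ 0.3004 -0.4306  0.1948] yaw 31.2 t 0.9
[ 3.244 -2.77   0.022]
```

```bash
J="python3 -m jog"
for i in 1; do $J '[[0.81,-0.69,0,0,0,0],[0.81,-0.69,0,0,0,0],[0.81,-0.69,0,0,0,0],[0.81,-0.69,0,0,0,0],[0.81,-0.69,0,0,0,0],[0.81,-0.69,0,0,0,0]]'; done | grep -E "t:|pos"
$J '[[0.81,-0.69,0,0,0,0],[0.81,-0.69,0,0,0,0],[0.81,-0.69,0,0,0,0],[0.81,-0.69,0,0,0,0],[0.81,-0.69,0,0,0,0],[0.81,-0.69,0,0,0,0]]' | grep -E "t:|pos"
$J '[[0.81,-0.69,0,0,0,0],[0.81,-0.69,0,0,0,0],[0.81,-0.69,0,0,0,0],[0.81,-0.69,0,0,0,0],[0.81,-0.69,0,0,0,0],[0.81,-0.69,0,0,0,0]]' | grep -E "t:|pos"
python3 -c "
from go import rel
rel((.5687,.3791,.19))"
```

```text
t: 1.5
eef_pos: [0.3684, -0.2304, 0.1949]
t: 2.1
eef_pos: [0.4365, -0.0289, 0.1946]
t: 2.7
eef_pos: [0.5044, 0.1722, 0.1941]
at [0.5044 0.1722 0.1941] yaw 31.0 t 2.7
[ 0.809 -0.72   0.019]
```

```bash
J="python3 -m jog"
$J '[[0.4,-0.36,0,0,0,0],[0.81,-0.72,0,0,0,0],[0.81,-0.72,0,0,0,0],[0.81,-0.72,0,0,0,0],[0.81,-0.72,0.1,0,0,0],[0.81,-0.72,0.2,0,0,0],[0.81,-0.72,0.2,0,0,0],[0.81,-0.72,0.2,0,0,0]]'
python3 - <<'E'
from go import *;from cell import cams;import cv2
rel((.5687,.3791,.088))
t=cams.snapshot("top")["color"];s=cams.snapshot("side")["color"]
a=cv2.resize(t[150:240,80:240],None,fx=4,fy=4,interpolation=cv2.INTER_CUBIC)[:300]
b=cv2.resize(s[160:235,325:485],None,fx=4,fy=4,interpolation=cv2.INTER_CUBIC)
cv2.imwrite("pics/c2.png",np.vstack([a,b])[:,:,::-1])
E
```

```text
t: 3.5
eef_pos: [0.5682, 0.3769, 0.1539]
orientation: [3.141, 0.002, 0.539]
ft_force: [0.8, -0.0, 0.7]
width: 0.522
grasp_force: 0.0
at [0.5682 0.3769 0.1539] yaw 30.9 t 3.5
[ 0.008 -0.008  0.33 ]
```

View pics/c2.png

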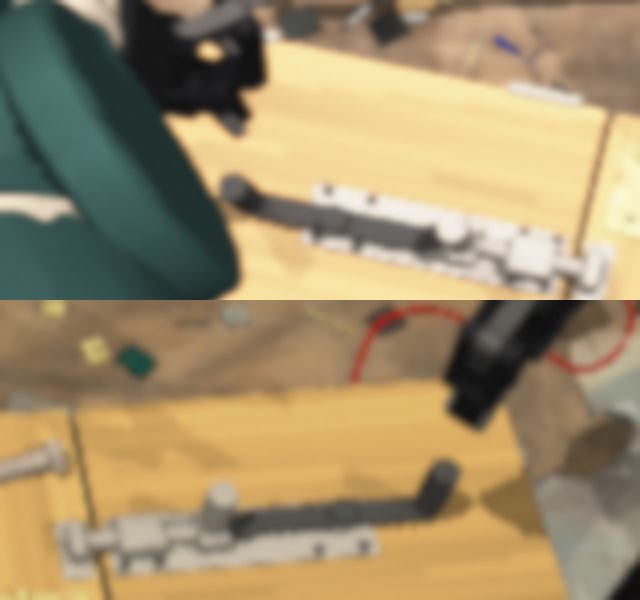

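The top view shows a fingertip at about (238,128), with the keeper knob top at (237,188). In the side view the fingertip is at about (470,420). I'll check this against the projected tip positions before descending.

Run:
```python
from geo import *
from cell import r
y=np.array([np.sin(.539),-np.cos(.539),0]);p=r.state()["eef_pos"]
for n,o,q in(("top",(80,150),0),("side",(325,160),300)):
  for k in(-.0225,.0225,-.034,.034):
    for dz in (0,.007):
      c=C[n];w=c["view"]@np.r_[p+y*k+[0,0,dz],1];w=c["intrinsics"]@w[:3];w=w[:2]/w[2];print(n,k,dz,((w-o)*4+[0,q]).round())
```

```text
top -0.0225 0 [164. 187.]
top -0.0225 0.007 [159. 184.]
top 0.0225 0 [245. 141.]
top 0.0225 0.007 [241. 137.]
top -0.034 0 [143. 199.]
top -0.034 0.007 [138. 196.]
top 0.034 0 [266. 129.]
top 0.034 0.007 [262. 125.]
side -0.0225 0 [494. 395.]
side -0.0225 0.007 [499. 387.]
side 0.0225 0 [447. 454.]
side 0.0225 0.007 [451. 446.]
side -0.034 0 [506. 381.]
side -0.034 0.007 [511. 372.]
side 0.034 0 [434. 469.]
side 0.034 0.007 [438. 461.]
```

Run:
```python
from cell import cams;import cv2,numpy as np
t=cams.snapshot("top")["color"];s=cams.snapshot("side")["color"]
f=lambda i:cv2.convertScaleAbs(cv2.resize(i,None,fx=8,fy=8,interpolation=cv2.INTER_CUBIC),alpha=2.2,beta=20)
cv2.imwrite("pics/c3.png",np.hstack([f(t[145:205,105:155]),f(s[155:215,415:465])])[:,:,::-1])
```

```text
(no output)
```

View pics/c3.png

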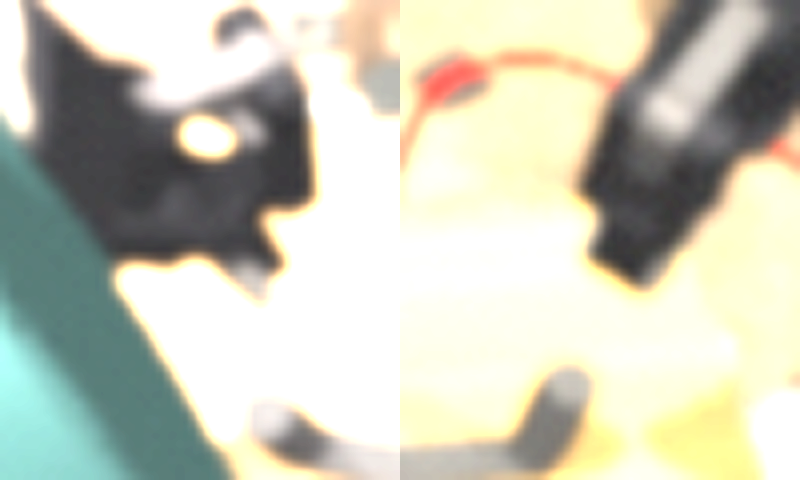

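The left half shows the pad tip at about (265,288). The right half shows its lower edge running from (592,255) to (645,288). I'll triangulate this tip.

Run:
```python
from geo import *
from cell import r
p=r.state()["eef_pos"];s=r.state()["orientation"][2]
X=np.array([np.cos(s),np.sin(s),0]);Y=np.array([np.sin(s),-np.cos(s),0])
t=lambda u,v:(104.6+u/8,144.6+v/8); S=lambda u,v:(414.6+(u-400)/8,154.6+v/8)
for a,b in(((265,290),(645,288)),((265,290),(592,255)),((265,290),(620,272)),((245,275),(645,288)),((275,272),(592,255))):
  q,e=tri(t(*a),S(*b));print(q.round(4),round(e,4),"rel tool",((q-p)@X).round(4),((q-p)@Y).round(4),(q-p)[2].round(4))
```

```text
[0.583  0.3623 0.185 ] 0.0082 rel tool 0.0037 0.0229 0.0295
[0.5775 0.3535 0.1967] 0.002 rel tool -0.0055 0.0276 0.0412
[0.5803 0.3581 0.1907] 0.0034 rel tool -0.0007 0.0251 0.0352
[0.5847 0.3636 0.1877] 0.0027 rel tool 0.0059 0.0227 0.0322
[0.5803 0.3498 0.2023] 0.0015 rel tool -0.005 0.0322 0.0468
```

The tip's lateral position agrees, but its height looks about 30 mm higher than reported. I'll descend part way, which is safe either way, and look again.

```bash
J="python3 -m jog"
$J '[[0.01,-0.01,0.1,0,0,0],[0.01,-0.01,0.2,0,0,0],[0.01,-0.01,0.27,0,0,0],[0.01,-0.01,0.27,0,0,0],[0.01,-0.01,0.27,0,0,0]]'
python3 - <<'E'
from cell import cams;import cv2,numpy as np
t=cams.snapshot("top")["color"];s=cams.snapshot("side")["color"]
f=lambda i:cv2.convertScaleAbs(cv2.resize(i,None,fx=8,fy=8,interpolation=cv2.INTER_CUBIC),alpha=1.3,beta=10)
cv2.imwrite("pics/c4.png",np.hstack([f(t[145:205,105:155]),f(s[155:215,405:455])])[:,:,::-1])
E
```

```text
t: 4.4
eef_pos: [0.5681, 0.3828, 0.1004]
orientation: [3.142, 0.001, 0.541]
ft_force: [0.7, 0.6, 0.4]
width: 0.528
grasp_force: 0.0
```

View pics/c4.png

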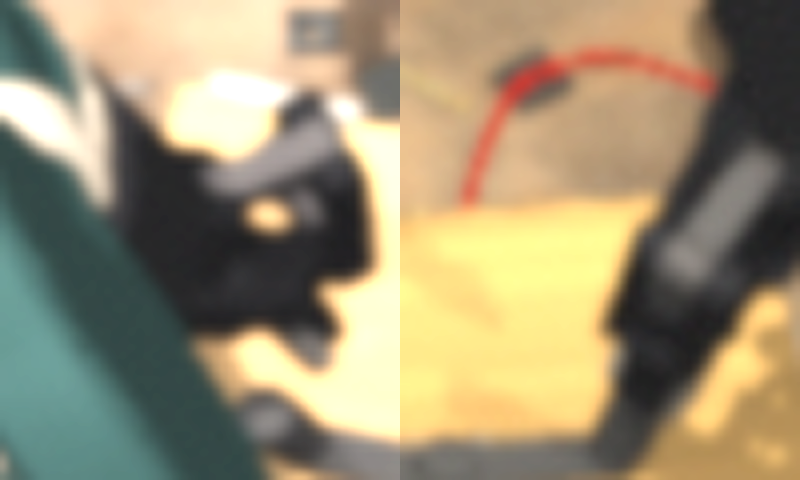

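The tool is over the knob, with the tip at (320,362) in the top half; in the side half it covers the knob. The force reads zero. I'll go down to the working height and grip, and the resulting width will show whether the knob is held.

```bash
J="python3 -m jog"
$J '[[-0.007,0.017,0.03,0,0,0],[-0.007,0.017,0.06,0,0,0],[-0.007,0.017,0.06,0,0,0],[-0.007,0.017,0.06,0,0,0]]'
$J '[[0,0,0,0,0,0],[0,0,0,0,0,0],[0,0,0,0,0,0],[0,0,0,0,0,0],[0,0,0,0,0,0],[0,0,0,0,0,0]]' 5 25
```

```text
t: 4.9
eef_pos: [0.5686, 0.379, 0.0881]
orientation: [-3.142, 0.001, 0.541]
ft_force: [0.4, 0.3, 0.1]
width: 0.529
grasp_force: 0.0
t: 5.5
eef_pos: [0.5688, 0.3792, 0.0885]
orientation: [-3.142, -0.0, 0.541]
ft_force: [-0.3, -0.1, 0.3]
width: 0.059
grasp_force: 0.0
```

The fingers closed on nothing, so the tips are above the knob or beside it. One look with them closed will tell.

Run:
```python
from cell import cams;import cv2,numpy as np
t=cams.snapshot("top")["color"];s=cams.snapshot("side")["color"]
f=lambda i:cv2.convertScaleAbs(cv2.resize(i,None,fx=8,fy=8,interpolation=cv2.INTER_CUBIC),alpha=1.7,beta=15)
cv2.imwrite("pics/c5.png",np.hstack([f(t[155:215,105:155]),f(s[170:230,405:455])])[:,:,::-1])
```

```text
(no output)
```

View pics/c5.png

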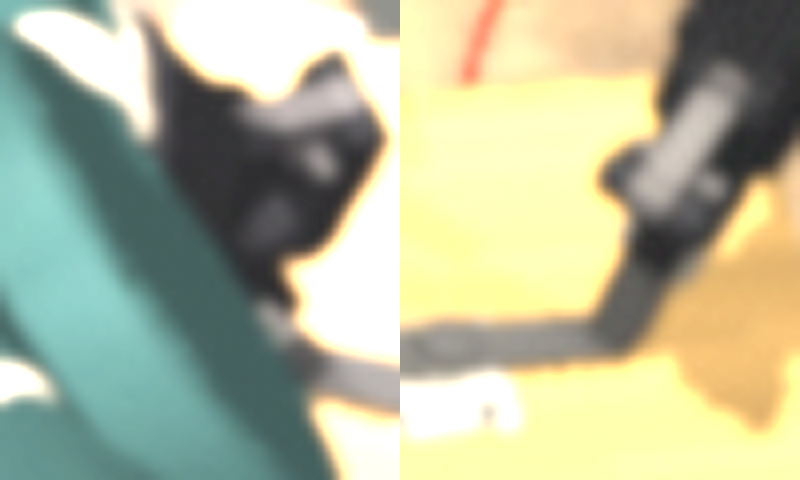

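The closed tips at (665,255) sit just above the knob top at (645,265), and they are laterally right. So the real finger end is about 28 mm above the reported TCP, and I'll use that offset for the heights: open, go 23 mm lower, close.

```bash
J="python3 -m jog"
$J '[[0,0,-0.02,0,0,0],[0,0,-0.02,0,0,0],[0,0,-0.02,0,0,0],[0,0,-0.02,0,0,0],[0,0,0.03,0,0,0],[0,0,0.06,0,0,0],[0,0,0.09,0,0,0],[0,0,0.115,0,0,0],[0,0,0.115,0,0,0],[0,0,0.115,0,0,0]]' 45 25
$J '[[0,0,0,0,0,0],[0,0,0,0,0,0],[0,0,0,0,0,0],[0,0,0,0,0,0],[0,0,0,0,0,0],[0,0,0,0,0,0]]' 5 25
```

```text
t: 6.6
eef_pos: [0.5687, 0.3791, 0.0652]
orientation: [-3.142, 0.0, 0.541]
ft_force: [-0.2, -0.3, 0.0]
width: 0.525
grasp_force: 0.0
t: 7.2
eef_pos: [0.5692, 0.3794, 0.066]
orientation: [-3.142, -0.001, 0.541]
ft_force: [0.5, -0.6, 1.8]
width: 0.17
grasp_force: 24.6
```

Gripped at the knob's diameter. Now I'll compute the arc.

Run:
```python
from go import *
p=r.state()["eef_pos"];a0=np.radians(78.1);u=lambda a:np.array([np.cos(a),np.sin(a),0])
c=p-.045*u(a0)
rel(*[c+.045*u(a0-np.radians(d)) for d in(10,20,30,40,50,60,70,80,90,94)])
```

```text
at [0.5692 0.3794 0.066 ] yaw 31.0 t 7.2
[0.026 0.029 0.   ]
[0.047 0.062 0.   ]
[0.062 0.099 0.   ]
[0.07  0.137 0.   ]
[0.072 0.176 0.   ]
[0.066 0.215 0.   ]
[0.054 0.252 0.   ]
[0.036 0.287 0.   ]
[ 0.012  0.318 -0.   ]
[ 0.001  0.329 -0.   ]
```

```bash
J="python3 -m jog"
$J '[[0.026,0.029,0,0,0,0],[0.047,0.062,0,0,0,0],[0.062,0.099,0,0,0,0],[0.07,0.137,0,0,0,0],[0.072,0.176,0,0,0,0],[0.066,0.215,0,0,0,0],[0.054,0.252,0,0,0,0],[0.036,0.287,0,0,0,0],[0.012,0.318,0,0,0,0],[0.003,0.327,0,0,0,0],[0.003,0.327,0,0,0,0],[0.003,0.327,0,0,0,0]]'
```

```text
t: 8.4
eef_pos: [0.6035, 0.3244, 0.0662]
orientation: [-3.141, -0.002, 0.541]
ft_force: [-1.4, 5.0, 4.3]
width: 0.171
grasp_force: 25.5
```

The keeper is at about 1.6 rad. Release, rise and move over the bolt knob.

```bash
J="python3 -m jog"
$J '[[0,0,0,0,0,0],[0,0,0,0,0,0],[0,0,0,0,0,0],[0,0,0,0,0,0],[0,0,-0.1,0,0,0],[0,0,-0.2,0,0,0],[0,0,-0.3,0,0,0],[0,0,-0.3,0,0,0],[0,0,-0.3,0,0,0]]' 42 25
python3 - <<'E'
from go import *
rel((.5448,.2656,.125),(.5448,.2656,.070))
E
```

```text
t: 9.3
eef_pos: [0.6033, 0.3233, 0.1255]
orientation: [3.141, -0.001, 0.541]
ft_force: [-0.1, -0.5, -0.3]
width: 0.492
grasp_force: 0.0
at [0.6033 0.3233 0.1255] yaw 31.0 t 9.3
[-0.399  0.097  0.002]
[-0.4    0.097  0.277]
```

```bash
J="python3 -m jog"
$J '[[-0.2,0.05,0,0,0,0.18],[-0.4,0.097,0,0,0,0.36],[-0.4,0.097,0,0,0,0.47],[-0.4,0.097,0,0,0,0.47],[-0.4,0.097,0,0,0,0.47],[-0.4,0.097,0,0,0,0.47]]'
python3 - <<'E'
from go import *
rel((.5448,.2656,.070))
E
```

```text
t: 9.9
eef_pos: [0.545, 0.2661, 0.1252]
orientation: [-3.142, -0.0, 0.174]
ft_force: [-0.5, -0.3, 0.4]
width: 0.492
grasp_force: 0.0
at [0.545  0.2661 0.1252] yaw 10.0 t 9.9
[-0.002  0.002  0.276]
```

```bash
J="python3 -m jog"
$J '[[0,0,0.1,0,0,0],[0,0,0.18,0,0,0],[0,0,0.24,0,0,0],[0,0,0.275,0,0,0],[0,0,0.275,0,0,0],[0,0,0.275,0,0,0]]'
$J '[[0,0,0,0,0,0],[0,0,0,0,0,0],[0,0,0,0,0,0],[0,0,0,0,0,0],[0,0,0,0,0,0],[0,0,0,0,0,0]]' 5 30
python3 - <<'E'
from go import *
from cell import cams;import cv2
p=r.state()["eef_pos"];u=np.array([.2062,.9785,0]);rel(p+.025*u,p+.049*u)
t=cams.snapshot("top")["color"];s=cams.snapshot("side")["color"]
f=lambda i:cv2.convertScaleAbs(cv2.resize(i,None,fx=5,fy=5,interpolation=cv2.INTER_CUBIC),alpha=1.4,beta=10)
cv2.imwrite("pics/c6.png",np.hstack([f(t[140:240,120:200]),f(s[150:250,370:450])])[:,:,::-1])
E
```

```text
t: 10.5
eef_pos: [0.5447, 0.2657, 0.0705]
orientation: [-3.142, -0.0, 0.172]
ft_force: [-0.4, 0.8, 0.5]
width: 0.49
grasp_force: 0.0
t: 11.1
eef_pos: [0.5452, 0.266, 0.0715]
orientation: [-3.141, -0.002, 0.172]
ft_force: [-0.1, 0.6, 5.1]
width: 0.164
grasp_force: 29.6
at [0.5452 0.266  0.0715] yaw 9.9 t 11.1
[ 0.046 -0.116  0.   ]
[ 0.091 -0.228  0.   ]
```

View pics/c6.png

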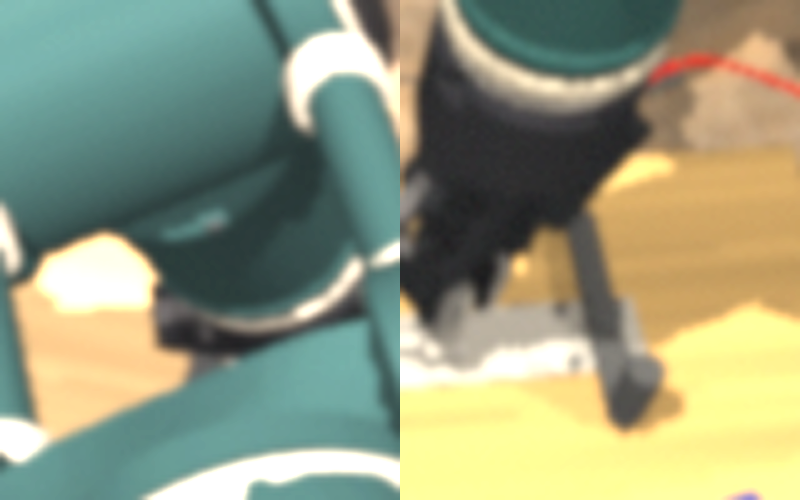

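The side half shows the keeper swung a quarter turn, with its knob at (640,375), and the bolt knob gripped at about (455,310). The top half is mostly hidden by the arm. Now I'll draw the bolt.

```bash
J="python3 -m jog"
$J '[[0.011,-0.028,0,0,0,0],[0.023,-0.058,0,0,0,0],[0.035,-0.087,0,0,0,0],[0.046,-0.116,0,0,0,0],[0.057,-0.143,0,0,0,0],[0.068,-0.17,0,0,0,0],[0.079,-0.197,0,0,0,0],[0.09,-0.226,0,0,0,0],[0.09,-0.226,0,0,0,0],[0.09,-0.226,0,0,0,0]]'
```

```text
t: 12.2
eef_pos: [0.5562, 0.3137, 0.0715]
orientation: [-3.141, -0.004, 0.172]
ft_force: [3.1, 0.6, 3.8]
width: 0.164
grasp_force: 29.6
```

The tool moved 49 mm and the grip held. Release, rise and check.

```bash
J="python3 -m jog"
$J '[[0,0,0,0,0,0],[0,0,0,0,0,0],[0,0,0,0,0,0],[0,0,0,0,0,0],[0,0,-0.1,0,0,0],[0,0,-0.3,0,0,0],[0,0,-0.5,0,0,0],[0,0,-0.6,0,0,0],[0,0,-0.6,0,0,0],[0,0,-0.6,0,0,0]]' 40 25
$J '[[-0.2,0.3,0,0,0,0],[-0.4,0.5,0,0,0,0],[-0.4,0.7,0,0,0,0],[-0.4,0.9,0,0,0,0],[-0.4,0.9,0,0,0,0],[-0.4,0.9,0,0,0,0],[-0.4,0.9,0,0,0,0]]'
python3 - <<'E'
from cell import cams;import cv2,numpy as np
t=cams.snapshot("top")["color"];s=cams.snapshot("side")["color"]
f=lambda i:cv2.resize(i,None,fx=4,fy=4,interpolation=cv2.INTER_CUBIC)
cv2.imwrite("pics/c7.png",np.hstack([f(t[130:270,120:220]),f(s[130:270,350:450])])[:,:,::-1])
E
```

```text
t: 13.2
eef_pos: [0.5542, 0.3131, 0.1903]
orientation: [-3.142, 0.0, 0.172]
ft_force: [0.1, -0.2, -1.0]
width: 0.474
grasp_force: 0.0
t: 13.9
eef_pos: [0.5057, 0.1227, 0.189]
orientation: [-3.141, 0.002, 0.172]
ft_force: [0.2, 0.3, 0.2]
width: 0.47
grasp_force: 0.0
```

View pics/c7.png

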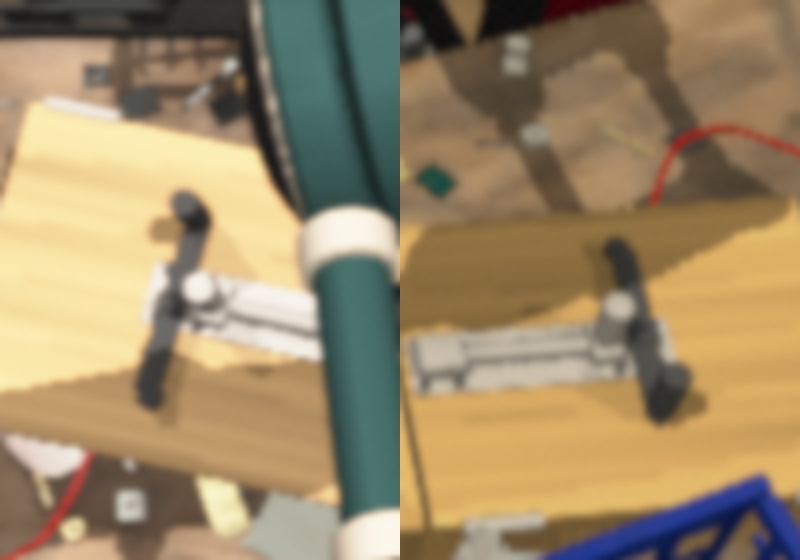

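The keeper stands across the chest (knob at (188,208) in the top half). The bolt knob, at (200,290), is drawn right back to the keeper's pivot, and the gripper is clear of everything.

```bash
python3 -c "
from cell import job_done
print(job_done())"
```

```text
the job is handed in; nothing more can be done
None
```

The long chest is unlocked: its keeper was swung open to about 1.6 rad and then its bolt drawn back about 49 mm; the short chest was never touched, the gripper is clear, and the job was handed in at about 14 s (no verdict was returned).

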